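Mark the finished domino round and stop the game clock

ROBOT

A 6-joint arm with a two-finger parallel gripper is mounted at the origin on the work surface. World frame = base frame: x ahead of the robot, y to its left, z up, the work surface at z = 0. Lengths are in m, angles in rad, forces in N, time in s.
With the tool pointing down it reaches from about 0.35 to 1 m from the base axis. Payload 7.1 kg.
Tool frame: the origin (TCP) lies where the fingers leave the gripper's body, on its centre line; the fingertips stand 73 mm ahead of it and the grasp point (between the pads) lies 54 mm ahead of it (bot.nose_length is the z of the fingertips in the tool frame, in m); z points along the fingers, y is the line along which they close (so a half turn about z gives the same grasp; the last joint's range is limited). The gripper opens to 85 mm and grips with 20 to 120 N. Pads are 22 mm wide; open, the fingers measure 114 mm over their backs; the gripper's body (76 mm by 85 mm) begins 54 mm behind the grasp point. The pads swing forward as they close: fully open they stand 13 mm farther back than shut.
Start: joints at [-1.332, 0.423, 1.63, -0, 1.089, -0.019], TCP at [0.159, -0.604, 0.304] pointing down, gripper open.
Joint ranges: [-3, 3], [-0.9, 2.11], [0.09, 2.58], [-1.31, 4.45], [0.11, 2.69], [-2.54, 2.54]. Speed limits (rad/s): [2.39, 2.39, 3.01, 3.14, 3.14, 3.14].

INTERFACE

Orientations are given as a 3x3 rotation matrix whose columns are the frame's x, y, z axes.
In Python, from plant import sense, read_camera, ticket, spot_in, landmark_of, bot gives the robot as it stands.
- The arm moves only by the tool apply_moves, never from a script. Its argument "motion" is text: rows parted by semicolons, each of 7 numbers parted by spaces: the finger opening in cm, from 0 to 8.54, then the shift along the tool's x, y, z in cm, then the turn, a rotation vector about the tool's x, y, z in rad. In form: hand dx dy dz ax ay az; .... A call has exactly 5 rows; each row is the pose to reach, as a shift and turn from the pose commanded when the call began, along the tool's axes at that moment; what a row does not reach only later rows make up. A row lasts 1/8 s, in which the tool goes at most 62.5 mm and 10.7 degrees, less where a joint would pass 70% of its speed; a pose out of reach is approached as far as the arm can. A call with a gripper value outside its range is refused whole. The fingers move at their own pace and stop on an object; the grip force is fixed at half the most. Time passes only in rows, so rows that repeat a pose let the fingers close, or fill a call up. It gives the time, the measured TCP pose, the force, the opening and the grip force at its end, in the units of the state.
- sense(): the state, without advancing time (a new reading comes with each control period).
- read_camera(name): name is "scene" or "top" or "wrist"; returns a dict with "frame" (480x640x3 uint8, red, green, blue), "z_map" (480x640 float32, m along the optical axis (not along the pixel's ray), 0 where there is no reading), "vfov" (degrees; the focal length in pixels is half the picture's height over the tangent of half this angle, whatever the lens; pixels are square), "cx", "cy" (the principal point, pixels), "R" (3x3) and "t" (3): a world point X has camera coordinates R X + t. Camera axes: x right, y down, z forward; pixel columns grow to the right and rows downward; lengths in m; the calibration is good to about 2 mm. A picture is of the moment at which its call begins.
- ticket.job_done(): hands the job in; it is judged then, once.
Trained networks look in a picture, given as the dict that the camera call returned (one of the last four; its "shot" number tells which), for a name from the list of things; names that differ only in an ending like _2 or _b are one class to them, and where a whole thing is asked for, a point or a joint stands for the part that bears it (a point fixed in the world has none). Each returns a list of dicts, best first, with "score" (0 to 1); they miss things now and then, are a little off and sometimes report something else, mostly with a low value. They report only what shows in the picture. A call takes as long as a camera call. They do not tell look-alikes from the thing itself.
- spot_in(target, picture): "bbox" ([left, top, right, bottom] in pixels, round what is visible of it).
- landmark_of(target, picture): "pixel" ([column, row] in pixels: a listed point, or the origin of a listed thing).
The state is a dict: "time_s": time; "qpos": joint angles; "qd": joint speeds; "joint_torque": joint torques, N m; "eef_pos": TCP position; "tcp_rot": TCP orientation; "wrist_force": force on the tool from outside, world axes, zero at the start; "ft_torque": the same for the moment, N m; "opening": finger opening in m; "gripper_force": force on a finger pad.
Only numpy, scipy, OpenCV 4.12 (cv2) and the standard library are available. Lean on these libraries where they do the work, as an engineer would, in place of code of your own. Each camera call takes 0.05 s, during which the arm holds its last target. There are 200 camera calls.

TASK

The domino round is over: with a fingertip, on the pine peg board press the ball-headed peg, then the square-headed peg, then the disc-headed peg, each all the way down, and last stop the game clock by pressing the raised end of its rocker all the way down. Press each one lightly and in that order, and leave the slim headless peg up. Pick nothing up, do not shift the clock, and leave the cup, glass, dish and dominoes where they are.

Things in the scene. Friction and masses are not known exactly. Their poses are not given: they have to be found in the camera images.
- board: Pine peg board, a fixed slab 190 x 190 mm, 22 mm thick, with four press pegs at the corners of a 95 mm square centred on it; which peg is in which corner varies. Origin: centre of its underside, z up.
- peg_ball: Brass collar (24 mm diameter, 6 mm high, fixed on the board) with a dark wooden press peg in it that has a ball-shaped head 36 mm in diameter. Origin: centre of the collar's underside, 22 mm above the table, z up.
- ball_top (a point): Centre of the top of the ball peg, moving with it: 84 mm above the table while up, 70 mm when fully down.
- ball_down (a joint): How far the ball peg is pressed down, m: 0 up, 0.014 fully down. Friction of about 2.5 N to push, and it stays where it is left. Pressed on further at the bottom, its sprung cap gives up to 6 mm, from 3.5 N on at 2.5 N per mm, and springs back.
- peg_square: Brass collar (24 mm diameter, 6 mm high, fixed on the board) with a dark wooden press peg in it that has a square block head 36 x 36 mm, 22 mm thick. Origin: centre of the collar's underside, 22 mm above the table, z up.
- square_top (a point): Centre of the top of the square peg, moving with it: 70 mm above the table while up, 56 mm when fully down.
- square_down (a joint): How far the square peg is pressed down, m: 0 up, 0.014 fully down. Friction of about 2.5 N to push, and it stays where it is left. Pressed on further at the bottom, its sprung cap gives up to 6 mm, from 3.5 N on at 2.5 N per mm, and springs back.
- peg_disc: Brass collar (24 mm diameter, 6 mm high, fixed on the board) with a dark wooden press peg in it that has a wide thin round disc head 54 mm in diameter, 10 mm thick. Origin: centre of the collar's underside, 22 mm above the table, z up.
- disc_top (a point): Centre of the top of the disc peg, moving with it: 58 mm above the table while up, 44 mm when fully down.
- disc_down (a joint): How far the disc peg is pressed down, m: 0 up, 0.014 fully down. Friction of about 2.5 N to push, and it stays where it is left. Pressed on further at the bottom, its sprung cap gives up to 6 mm, from 3.5 N on at 2.5 N per mm, and springs back.
- peg_slim: Brass collar (24 mm diameter, 6 mm high, fixed on the board) with a dark wooden press peg in it that has no head, a plain pin 14 mm in diameter. Origin: centre of the collar's underside, 22 mm above the table, z up. The pin stands up to 70 mm above the table.
- slim_down (a joint): How far the slim peg is pressed down, m: 0 up, 0.014 fully down. Friction of about 2.5 N to push, and it stays where it is left. Pressed on further at the bottom, its sprung cap gives up to 6 mm, from 3.5 N on at 2.5 N per mm, and springs back.
- clock: Loose game clock of 0.35 to 0.7 kg: grey plastic case 60 (x) x 160 (y) x 70 mm high, two white dials on its -x face, a metal rocker bar along its y on top. Origin: centre of the case's underside, z up, y along the rocker.
- clock_pad (a point): Centre of the top of the round metal pad (30 mm diameter) at the +y end of the clock's rocker, 52 mm from its pivot and moving with it. This end stands high at the start: about 117 mm above the table; about 101 mm when fully down, where the sprung pad gives up to 6 mm more at 2.5 N per mm. The pad at the other end is low at the start.
- rocker (a joint): Angle of the clock's rocker, rad: about -0.15 with the +y end high (start), +0.15 with the +y end fully down. About 2.5 N on the pad moves it; it stays where it is left.
- cup: White ceramic espresso cup, 62 mm across, 55 mm high, with a handle; stands beyond the board. Origin: centre of its underside.
- glass: Empty drinking glass, 70 mm across, 110 mm high, at one side of the work. Origin: centre of its underside.
- dish: Brushed aluminium dish, 110 mm across, 25 mm high, at the other side. Origin: centre of its underside.
- domino0: Black domino 48 x 24 x 8 mm, number 1 from the bottom of the stack of four beyond the clock. Origin: centre of its underside.
- domino1: Black domino 48 x 24 x 8 mm, number 2 from the bottom of the stack of four beyond the clock. Origin: centre of its underside.
- domino2: Black domino 48 x 24 x 8 mm, number 3 from the bottom of the stack of four beyond the clock. Origin: centre of its underside.
- domino3: Black domino 48 x 24 x 8 mm, number 4 from the bottom of the stack of four beyond the clock. Origin: centre of its underside.
- domino4: Black domino 48 x 24 x 8 mm, lying flat on the table, in front of the clock. Origin: centre of its underside.
- domino5: Black domino 48 x 24 x 8 mm, lying flat on the table, beyond the board, near the cup. Origin: centre of its underside.
Things that resemble listed ones, but are neither listed nor needed, are in the scene too. Of the things shaped like the clock, the grey one is meant.

How it is judged:
On the way, in this order (a step that is already met when the one before it is completed fails the run):
1. the ball peg is pressed down (value of joint ball_down above 0.01 m), for 0.2 s.
2. the square peg is pressed down (value of joint square_down above 0.01 m), for 0.2 s.
3. the disc peg is pressed down (value of joint disc_down above 0.01 m), for 0.2 s.
4. the rocker's raised end is pressed down (value of joint rocker above 0.1 rad), for 0.2 s.
At the end, for the whole second after the job is handed in: Ball, square and disc pegs at least 10 of their 14 mm down, slim peg less than 4 mm down, rocker past +0.10 rad; the clock at rest, level within 0.05 rad and within 30 mm of its start; cup, glass, dish and dominoes within 25 mm of theirs (value of joint each of ball_down, square_down, disc_down above 0.01 m and value of joint slim_down below 0.004 m and value of joint rocker above 0.1 rad and linear speed of clock below 0.02 m/s and angle between clock's own z axis and vertical below 0.05 rad and not (distance of clock from where it was at the start of the episode above 0.03 m) and not (distance of cup from where it was at the start of the episode above 0.025 m) and not (distance of glass from where it was at the start of the episode above 0.025 m) and not (distance of dish from where it was at the start of the episode above 0.025 m) and not (distance of domino0 from where it was at the start of the episode above 0.025 m) and not (distance of domino1 from where it was at the start of the episode above 0.025 m) and not (distance of domino2 from where it was at the start of the episode above 0.025 m) and not (distance of domino3 from where it was at the start of the episode above 0.025 m) and not (distance of domino4 from where it was at the start of the episode above 0.025 m) and not (distance of domino5 from where it was at the start of the episode above 0.025 m)); the robot touches nothing.
It fails at once if a peg or the clock is pressed harder than 25 N (contact force between the fingers and peg_ball above 25 N or contact force between the fingers and peg_square above 25 N or contact force between the fingers and peg_disc above 25 N or contact force between the fingers and peg_slim above 25 N or contact force between the fingers and clock above 25 N).
It fails at once if the slim peg is pressed (value of joint slim_down above 0.004 m).
It fails at once if the clock is lifted, tipped or shifted by more than 30 mm (height (world z) of clock above 0.01 m or angle between clock's own z axis and vertical above 0.2 rad or distance of clock from where it was at the start of the episode above 0.03 m).
It fails at once if the cup, glass, dish or a domino is moved by more than 25 mm or picked up (distance of any of cup, glass, dish, domino0, domino1, domino2, domino3, domino4, domino5 from where it was at the start of the episode above 0.025 m or height (world z) of any of cup, glass, dish, domino0, domino4, domino5 above 0.012 m or height (world z) of domino1 above 0.02 m or height (world z) of domino2 above 0.028 m or height (world z) of domino3 above 0.036 m).
It also fails if it takes over 51 s, if anything falls off the work surface, if the arm or the gripper's body presses on something with over 40 N, if the wrist force passes 120 N, or if a joint passes its speed limit or range.

## Working session

There is one attempt and no reset: what is moved stays moved. The work goes in short steps, Python scripts to look and compute and a tool call to move; the robot and the scene stay as the last step left them, time stands still between calls to the robot, and variables do not carry over. Pictures are saved under pics/ and viewed, at most 10 in all, crops included, and the job is handed in when it is done.

Besides the shell and the picture viewer there is one more tool, called after "Emit:" as name(argument=value, ...) on one line, values as JSON. apply_moves: Moves the arm, as the interface text tells. Its arguments: {"type":"object","properties":{"motion":{"type":"string"}},"required":["motion"]}

```bash
mkdir -p pics; cat > h.py <<'E'
from plant import *
import numpy as np, cv2
def ray(p,px,z):
    f=240/np.tan(np.radians(p["vfov"])/2); R=np.array(p["R"]);t=np.array(p["t"])
    d=R.T@np.array([(px[0]-p["cx"])/f,(px[1]-p["cy"])/f,1]); c=-R.T@t
    return c+d*(z-c[2])/d[2]
def dep(p,px):
    f=240/np.tan(np.radians(p["vfov"])/2); z=np.median(p["z_map"][int(px[1])-1:int(px[1])+2,int(px[0])-1:int(px[0])+2])
    return np.array(p["R"]).T@(np.array([(px[0]-p["cx"])/f*z,(px[1]-p["cy"])/f*z,z])-np.array(p["t"]))
def save(p,n): cv2.imwrite("pics/"+n,p["frame"][:,:,::-1])
E
python3 - <<'E'
from h import *
np.set_printoptions(precision=4,suppress=True)
H=dict(ball_top=.084,square_top=.07,disc_top=.058,peg_slim=.022,clock_pad=.117,clock=0,board=0,glass=0,cup=0,dish=0)
for c in("top","scene"):
    p=read_camera(c); save(p,c+"0.png"); print(c)
    for k,z in H.items():
        for r in landmark_of(k,p)[:3]:
            print(k,round(r["score"],2),np.round(r["pixel"]),ray(p,r["pixel"],z),dep(p,r["pixel"]))
s=sense();print(s["time_s"],s["eef_pos"],s["tcp_rot"])
E
```

```text
top
ball_top 0.52 [425. 258.] [ 0.4731 -0.2272  0.084 ] [ 0.4732 -0.2274  0.0831]
square_top 0.71 [385. 221.] [ 0.5639 -0.1336  0.07  ] [ 0.5639 -0.1336  0.0703]
disc_top 0.56 [384. 259.] [ 0.473  -0.1317  0.058 ] [ 0.473  -0.1318  0.0576]
peg_slim 0.58 [420. 224.] [ 0.5594 -0.2272  0.022 ] [ 0.5587 -0.2257  0.0309]
peg_slim 0.56 [382. 222.] [ 0.5666 -0.1318  0.022 ] [ 0.5627 -0.1272  0.0685]
peg_slim 0.4 [400. 182.] [ 0.667  -0.1781  0.022 ] [ 0.6695 -0.1803  0.0058]
clock_pad 0.68 [222. 214.] [0.5796 0.254  0.117 ] [0.5796 0.2539 0.1177]
clock_pad 0.58 [199. 336.] [0.2963 0.307  0.117 ] [0.2953 0.3091 0.1068]
clock_pad 0.46 [277. 292.] [0.3954 0.1259 0.117 ] [0.3951 0.1265 0.109 ]
clock 0.97 [298. 288.] [0.4026 0.0813 0.    ] [0.4051 0.0772 0.0985]
clock 0.93 [249. 223.] [0.5687 0.204  0.    ] [0.5605 0.1921 0.0968]
clock 0.59 [216. 315.] [0.3367 0.2875 0.    ] [0.3415 0.2749 0.0702]
board 0.96 [399. 242.] [ 0.5157 -0.1758  0.    ] [ 0.5145 -0.1728  0.0238]
glass 0.62 [134. 248.] [0.5083 0.4948 0.    ] [0.5035 0.4607 0.108 ]
glass 0.37 [383. 263.] [ 0.4631 -0.135   0.    ] [ 0.4623
[... 1494 characters left out ...]
 0.0695]
board 0.26 [255. 197.] [ 0.3752 -0.2832  0.    ] [ 0.3757 -0.2829  0.0005]
glass 0.72 [541. 326.] [0.5048 0.4994 0.    ] [0.5344 0.4943 0.0339]
glass 0.5 [271. 252.] [ 0.544  -0.1402 -0.    ] [ 0.5685 -0.1243  0.0295]
glass 0.18 [287. 225.] [ 0.4421 -0.1489  0.    ] [ 0.4943 -0.1185  0.0556]
cup 0.76 [233. 280.] [ 0.6613 -0.1783  0.    ] [ 0.6874 -0.1569  0.0371]
dish 0.85 [164. 206.] [ 0.5095 -0.4885  0.    ] [ 0.5133 -0.4846  0.0044]
dish 0.7 [232. 278.] [ 0.656  -0.1843  0.    ] [ 0.6873 -0.1584  0.0442]
dish 0.4 [387. 327.] [0.6407 0.1977 0.    ] [0.6639 0.2033 0.032 ]
1.1 [ 0.1594 -0.6043  0.3039] [[ 0.967   0.2549  0.    ]
 [ 0.2549 -0.967   0.    ]
 [ 0.     -0.     -1.    ]]
```

```bash
python3 - <<'E'
import cv2,numpy as np
a=cv2.imread("pics/top0.png")[140:380,100:480]
cv2.imwrite("pics/crop1.png",cv2.resize(a,(798,504),interpolation=cv2.INTER_CUBIC))
E
```

```text
(no output)
```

View pics/crop1.png

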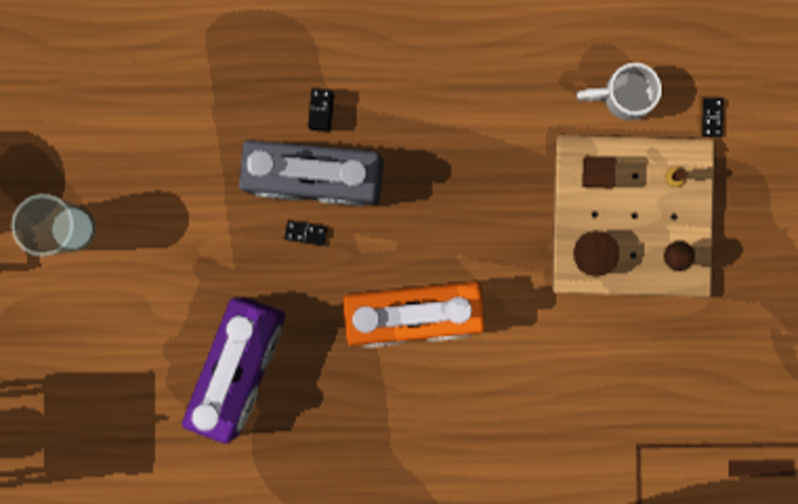

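View pics/scene0.png

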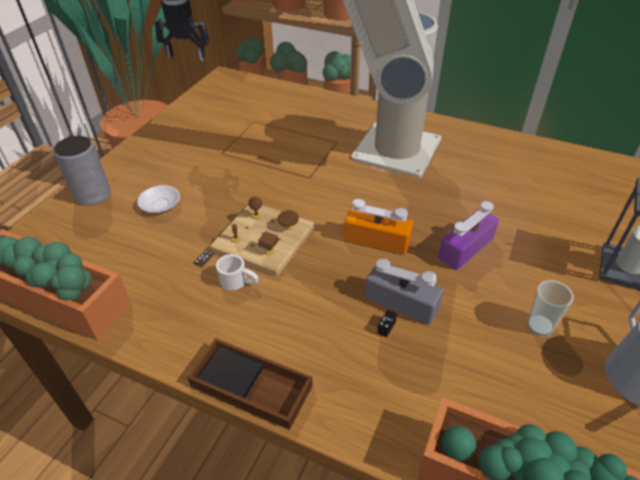

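The three candidates for the clock, in top pixels, are grey (249,223), orange (298,288) and purple (213,316). Grey is the one meant, and the crop confirms it: its raised pad is at its left end, near (223,216), with the loose domino in front and the stack beyond. On the board the ball is near (423,261), the disc near (384,259), the square near (385,222) and the slim peg near (421,224).

Next I'll refine the tops from the depth cloud.

```bash
cat >> h.py <<'E'
def cloud(p):
    f=240/np.tan(np.radians(p["vfov"])/2); z=p["z_map"].astype(float); v,u=np.mgrid[:480,:640]
    P=np.stack([(u-p["cx"])/f*z,(v-p["cy"])/f*z,z],-1)-np.array(p["t"])
    P=P.reshape(-1,3)@np.array(p["R"]); return P[z.ravel()>0]
def blob(P,c,r,zlo,zhi):
    m=(np.hypot(P[:,0]-c[0],P[:,1]-c[1])<r)&(P[:,2]>zlo)&(P[:,2]<zhi); Q=P[m]
    return len(Q),(Q.min(0)+Q.max(0))[:2]/2,Q.mean(0),Q.max(0)-Q.min(0)
E
python3 - <<'E'
from h import *
np.set_printoptions(precision=4,suppress=True)
p=read_camera("top");P=cloud(p)
print("ball",*blob(P,(.47,-.224),.04,.06,.1))
print("sq",*blob(P,(.56,-.132),.04,.06,.08))
print("disc",*blob(P,(.47,-.13),.045,.05,.065))
print("slim",*blob(P,(.56,-.227),.03,.06,.08))
print("pad",*blob(P,(.577,.25),.03,.108,.13))
print("lowpad",*blob(P,(.56,.15),.03,.09,.11))
print("case",*blob(P,(.568,.2),.1,.055,.08))
b=p["R"];print(-np.array(b).T@p["t"])
E
```

```text
ball 173 [ 0.4663 -0.2246] [ 0.466  -0.224   0.0774] [0.0342 0.0346 0.0271]
sq 225 [ 0.5643 -0.1344] [ 0.5644 -0.1343  0.0702] [0.0356 0.0355 0.0168]
disc 366 [ 0.4711 -0.1306] [ 0.4698 -0.1308  0.0579] [0.0516 0.0522 0.0149]
slim 29 [ 0.5606 -0.229 ] [ 0.561  -0.2287  0.0689] [0.0121 0.0118 0.0192]
pad 131 [0.5734 0.245 ] [0.5732 0.2496 0.1169] [0.0284 0.0364 0.0185]
lowpad 169 [0.563 0.157] [0.5637 0.1549 0.0997] [0.0265 0.0442 0.0192]
case 1071 [0.5683 0.201 ] [0.5652 0.198  0.0685] [0.0744 0.1632 0.023 ]
[0.4409 0.018  1.5108]
```

Emit:
apply_moves(motion="0 3 -2.2 0 0 0 0; 0 7 -5.1 0 0 0 0; 0 11.5 -8.5 0 0 0 0; 0 16 -11.8 0 0 0 0; 0 20 -14.7 0 0 0 0")

```text
time_s: 1.78
eef_pos: [0.3162, -0.4097, 0.3041]
tcp_rot: [[0.967, 0.255, 0.0], [0.255, -0.967, -0.0], [0.0, 0.0, -1.0]]
wrist_force: [-0.0, -0.2, -0.5]
opening: -0.0003
gripper_force: 0.0
```

Emit:
apply_moves(motion="0 4.4 -3.3 0 0 0 0; 0 9 -6.7 2 0 0 0; 0 13.5 -10.2 4 0 0 0; 0 17.5 -13 6 0 0 0; 0 19.4 -14.25 7 0 0 0")

```text
time_s: 2.4
eef_pos: [0.4676, -0.2218, 0.2331]
tcp_rot: [[0.966, 0.257, -0.001], [0.257, -0.966, 0.001], [-0.0, -0.001, -1.0]]
wrist_force: [0.1, -0.3, -0.1]
opening: 0.0002
gripper_force: 0.0
```

```bash
cat > st.py <<'E'
from h import *
np.set_printoptions(precision=4,suppress=True)
T=dict(ball=(.466,-.224,.070),sq=(.5643,-.1344,.056),disc=(.4705,-.1307,.044),pad=(.573,.250,.101))
s=sense();R=np.array(s["tcp_rot"]);tip=np.array(s["eef_pos"])+R[:,2]*bot.nose_length
print(s["time_s"],"tip",tip,"F",s["wrist_force"],"open",s["opening"],"q",np.array(s["qpos"]));print(R[:,2])
for k,v in T.items(): print(k,"cm tool",100*R.T@(np.array(v)-tip))
E
cat > c.py <<'E'
from h import *
np.set_printoptions(precision=4,suppress=True)
p=read_camera("top");P=cloud(p)
i=np.array(p["frame"]);save(p,"x.png")
E
python3 st.py; python3 -c "
from h import *
p=read_camera('wrist');save(p,'w1.png')
for k,z in dict(ball_top=.084,square_top=.07,disc_top=.058).items():
  for r in landmark_of(k,p)[:2]: print(k,r['score'],r['pixel'],ray(p,r['pixel'],z),dep(p,r['pixel']))
P=cloud(p);print(blob(P,(.466,-.224),.03,.06,.1))"
```

```text
2.4 tip [ 0.4675 -0.2218  0.1605] F [ 0.0861 -0.2677 -0.1004] open 0.000154146764820327 q [-0.466   0.3674  1.9185  0.0002  0.8565  0.8445]
[-0.0006  0.0005 -1.    ]
ball cm tool [-0.2014  0.183   9.0459]
sq cm tool [11.6032 -5.946  10.4444]
disc cm tool [ 2.6346 -8.7155 11.6505]
pad cm tool [ 22.3296 -42.8717   5.964 ]
ball_top 0.94 [321.8, 248.4] [ 0.46430949 -0.22247378  0.084     ] [ 0.46447304 -0.22242887  0.0844783 ]
square_top 0.93 [212.1, 42.2] [ 0.56183508 -0.13291733  0.07      ] [ 0.56183123 -0.13292914  0.07003998]
disc_top 0.65 [186.4, 198.3] [ 0.46627195 -0.12941434  0.058     ] [ 0.46644072 -0.12958169  0.05856691]
(2312, array([ 0.46474557, -0.22392507]), array([ 0.46726728, -0.22302431,  0.07836521]), array([0.03364679, 0.03528224, 0.02492853]))
```

View pics/w1.png

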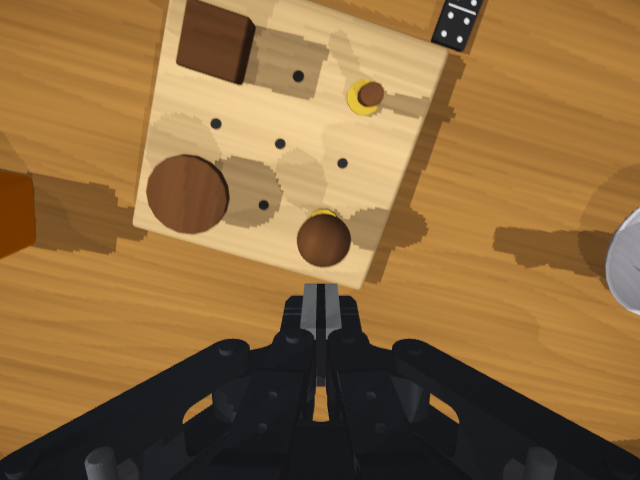

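The wrist view shows the ball at (323,240), the disc at (187,194), the square at (215,40) and the slim peg at (370,93). This agrees with the top view to about 2 mm, so I'll descend on the ball.

Emit:
apply_moves(motion="0 -0.1 0.1 2 0 0 0; 0 -0.1 0.1 4.5 0 0 0; 0 -0.1 0.1 6 0 0 0; 0 -0.1 0.1 6.7 0 0 0; 0 -0.1 0.1 6.7 0 0 0")

```text
time_s: 3.22
eef_pos: [0.4657, -0.2255, 0.1669]
tcp_rot: [[0.967, 0.255, -0.0], [0.255, -0.967, 0.0], [-0.0, -0.0, -1.0]]
wrist_force: [0.3, -0.3, 0.9]
opening: -0.0001
gripper_force: 0.0
```

```bash
python3 st.py
```

```text
3.225 tip [ 0.4657 -0.2255  0.0943] F [ 0.2592 -0.3233  0.8755] open -8.451030741697506e-05 q [-0.4739  0.477   1.951  -0.      0.7138  0.8396]
[-0.0002  0.0001 -1.    ]
ball cm tool [ 0.0663 -0.1357  2.434 ]
sq cm tool [11.8533 -6.2986  3.8328]
disc cm tool [ 2.8766 -9.0436  5.0346]
pad cm tool [ 22.4777 -43.2517  -0.6644]
```

Emit:
apply_moves(motion="0 0 -0.15 0.5 0 0 0; 0 0 -0.15 0.9 0 0 0; 0 0 -0.15 1.2 0 0 0; 0 0 -0.15 1.5 0 0 0; 0 0 -0.15 1.8 0 0 0")

```text
time_s: 3.85
eef_pos: [0.4656, -0.2237, 0.1489]
tcp_rot: [[0.967, 0.255, 0.0], [0.255, -0.967, -0.0], [0.0, 0.0, -1.0]]
wrist_force: [0.3, -0.4, 2.5]
opening: 0.0003
gripper_force: 1.2
```

Emit:
apply_moves(motion="0 0 0 0.3 0 0 0; 0 0 0 0.6 0 0 0; 0 0 0 0.9 0 0 0; 0 0 0 0.9 0 0 0; 0 0 0 0.9 0 0 0")

```text
time_s: 4.47
eef_pos: [0.4657, -0.2238, 0.1403]
tcp_rot: [[0.967, 0.255, 0.0], [0.255, -0.967, -0.0], [0.0, 0.0, -1.0]]
wrist_force: [-0.8, 0.7, 7.5]
opening: 0.0002
gripper_force: 4.2
```

```bash
python3 st.py
```

```text
4.475 tip [ 0.4657 -0.2238  0.0677] F [-0.821   0.7404  7.4543] open 0.00016035954362508532 q [-0.4711  0.5238  1.9609  0.      0.6564  0.8419]
[ 0.0005 -0.0002 -1.    ]
ball cm tool [ 0.026   0.0252 -0.2308]
sq cm tool [11.8149 -6.1331  1.1718]
disc cm tool [ 2.8387 -8.8826  2.3674]
pad cm tool [ 22.4579 -43.0797  -3.3361]
```

The tip stopped at 67.7 mm with 7.5 N, so the ball peg is at the bottom and on its spring. I'll lift and go to the square.

Emit:
apply_moves(motion="0 0 0 -1.5 0 0 0; 0 0 0 -4 0 0 0; 0 3 -1.6 -5 0 0 0; 0 7 -3.7 -5 0 0 0; 0 10.5 -5.5 -5 0 0 0")

```text
time_s: 5.1
eef_pos: [0.554, -0.1429, 0.1908]
tcp_rot: [[0.967, 0.255, 0.001], [0.255, -0.967, -0.0], [0.001, 0.0, -1.0]]
wrist_force: [0.0, 0.2, 0.1]
opening: 0.0003
gripper_force: 0.0
```

Emit:
apply_moves(motion="0 1.25 -0.65 0 0 0 0; 0 1.25 -0.65 1.5 0 0 0; 0 1.25 -0.65 3 0 0 0; 0 1.25 -0.65 3.8 0 0 0; 0 1.25 -0.65 3.8 0 0 0")

```text
time_s: 5.72
eef_pos: [0.5623, -0.1348, 0.1507]
tcp_rot: [[0.967, 0.254, -0.002], [0.254, -0.967, 0.001], [-0.002, -0.001, -1.0]]
wrist_force: [-0.1, 0.5, -0.2]
opening: -0.0001
gripper_force: 0.0
```

```bash
python3 st.py;python3 -c "
from h import *
p=read_camera('top');P=cloud(p);print(blob(P,(.466,-.224),.03,.05,.09),blob(P,(.47,-.13),.03,.04,.062), blob(P,(.561,-.229),.02,.055,.09))"
```

```text
5.725 tip [ 0.5621 -0.1347  0.0781] F [-0.0574  0.5052 -0.1859] open -0.0001203078365538258 q [-0.2558  0.5706  1.8193 -0.0001  0.7542  1.0583]
[-0.0024  0.0006 -1.    ]
ball cm tool [-11.5637   6.1947   0.8299]
sq cm tool [0.2226 0.0266 2.2113]
disc cm tool [-8.7532 -2.712   3.4343]
pad cm tool [ 10.8167 -36.9374  -2.2681]Traceback (most recent call last):
  File "<string>", line 3, in <module>
    p=read_camera('top');P=cloud(p);print(blob(P,(.466,-.224),.03,.05,.09),blob(P,(.47,-.13),.03,.04,.062), blob(P,(.561,-.229),.02,.055,.09))
                                          ~~~~^^^^^^^^^^^^^^^^^^^^^^^^^^^^
  File "h.py", line 17, in blob
    return len(Q),(Q.min(0)+Q.max(0))[:2]/2,Q.mean(0),Q.max(0)-Q.min(0)
                   ~~~~~^^^
    return umr_minimum(a, axis, None, out, keepdims, initial, where)
ValueError: zero-size array to reduction operation minimum which has no identity
```

Emit:
apply_moves(motion="0 0 0 0.4 0 0 0; 0 0 0 0.7 0 0 0; 0 0 0 1.0 0 0 0; 0 0 0 1.3 0 0 0; 0 0 0 1.6 0 0 0")

```text
time_s: 6.4
eef_pos: [0.5635, -0.1343, 0.1359]
tcp_rot: [[0.967, 0.255, 0.0], [0.255, -0.967, -0.0], [0.0, 0.0, -1.0]]
wrist_force: [0.5, 0.3, 2.6]
opening: -0.0
gripper_force: 1.2
```

Emit:
apply_moves(motion="0 0 0 0.3 0 0 0; 0 0 0 0.6 0 0 0; 0 0 0 0.8 0 0 0; 0 0 0 0.8 0 0 0; 0 0 0 0.8 0 0 0")

```text
time_s: 7.02
eef_pos: [0.5635, -0.1343, 0.1281]
tcp_rot: [[0.967, 0.255, 0.0], [0.255, -0.967, -0.0], [0.0, 0.0, -1.0]]
wrist_force: [0.3, -0.2, 4.6]
opening: 0.0
gripper_force: 2.3
```

```bash
python3 st.py
```

```text
7.025 tip [ 0.5635 -0.1343  0.0555] F [ 0.3439 -0.1906  4.5626] open 3.746841758940326e-05 q [-0.2545  0.6078  1.8232  0.      0.7102  1.0584]
[ 0.0003 -0.0001 -1.    ]
ball cm tool [-11.716    6.186   -1.4502]
sq cm tool [ 0.0734  0.0285 -0.048 ]
disc cm tool [-8.9025 -2.7212  1.1494]
pad cm tool [ 10.7174 -36.9185  -4.5498]
```

The tip is at 55.5 mm with 4.6 N, which puts the square peg at its bottom. Now the disc.

Emit:
apply_moves(motion="0 0 0 0.1 0 0 0; 0 0 0 -2 0 0 0; 0 -1 -0.3 -4 0 0 0; 0 -4 -1.2 -4 0 0 0; 0 -7.5 -2.3 -4 0 0 0")

```text
time_s: 7.65
eef_pos: [0.4844, -0.1311, 0.1679]
tcp_rot: [[0.967, 0.255, 0.001], [0.255, -0.967, -0.0], [0.001, 0.0, -1.0]]
wrist_force: [-0.0, -0.7, 0.1]
opening: 0.0004
gripper_force: 0.0
```

Emit:
apply_moves(motion="0 -1.45 -0.45 0 0 0 0; 0 -1.45 -0.45 1 0 0 0; 0 -1.45 -0.45 2.3 0 0 0; 0 -1.45 -0.45 2.9 0 0 0; 0 -1.45 -0.45 2.9 0 0 0")

```text
time_s: 8.28
eef_pos: [0.47, -0.1304, 0.138]
tcp_rot: [[0.967, 0.255, -0.001], [0.255, -0.967, 0.0], [-0.001, -0.001, -1.0]]
wrist_force: [0.3, -0.2, 0.3]
opening: -0.0001
gripper_force: 0.0
```

```bash
python3 st.py
```

```text
8.275 tip [ 0.4699 -0.1304  0.0654] F [ 0.3355 -0.166   0.2939] open -0.0001108780481347503 q [-0.2951  0.5004  2.0232  0.      0.6194  1.0177]
[-0.0013  0.0004 -1.    ]
ball cm tool [-2.765   8.9512 -0.4684]
sq cm tool [9.0271 2.7963 0.9223]
disc cm tool [0.0533 0.0466 2.135 ]
pad cm tool [ 19.6691 -34.1533  -3.5624]
```

Now down to a tip height of about 42.5 mm.

Emit:
apply_moves(motion="0 0 0 0.3 0 0 0; 0 0 0 0.6 0 0 0; 0 0 0 0.9 0 0 0; 0 0 0 1.2 0 0 0; 0 0 0 1.5 0 0 0")

```text
time_s: 8.9
eef_pos: [0.47, -0.1305, 0.1239]
tcp_rot: [[0.967, 0.255, 0.0], [0.255, -0.967, -0.0], [0.0, 0.0, -1.0]]
wrist_force: [-0.6, 0.3, 2.6]
opening: 0.0001
gripper_force: 1.2
```

Emit:
apply_moves(motion="0 0 0 0.3 0 0 0; 0 0 0 0.6 0 0 0; 0 0 0 0.8 0 0 0; 0 0 0 0.8 0 0 0; 0 0 0 0.8 0 0 0")

```text
time_s: 9.52
eef_pos: [0.47, -0.1306, 0.1161]
tcp_rot: [[0.967, 0.255, 0.0], [0.255, -0.967, -0.0], [0.0, 0.0, -1.0]]
wrist_force: [0.2, -0.2, 5.7]
opening: -0.0
gripper_force: 2.4
```

```bash
python3 st.py
```

```text
9.525 tip [ 0.47   -0.1306  0.0435] F [ 0.2371 -0.174   5.7407] open -2.7429581808370393e-05 q [-0.2954  0.5431  2.0282 -0.      0.57    1.0176]
[ 0.0003 -0.0001 -1.    ]
ball cm tool [-2.7666  8.9332 -2.6518]
sq cm tool [ 9.0225  2.7753 -1.2497]
disc cm tool [ 0.0465  0.0259 -0.0525]
pad cm tool [ 19.6652 -34.1719  -5.753 ]
```

The disc is at its bottom with 5.7 N. I'll rise and travel to the clock.

Emit:
apply_moves(motion="0 0 0 -2 0 0 0; 0 0 0 -6 0 0 0; 0 0 0 -11 0 0 0; 0 1.5 -2.6 -14 0 0 0; 0 4 -7 -15 0 0 0")

```text
time_s: 10.15
eef_pos: [0.4914, -0.0528, 0.2679]
tcp_rot: [[0.968, 0.252, 0.003], [0.252, -0.968, -0.001], [0.003, 0.001, -1.0]]
wrist_force: [0.7, -0.5, 0.0]
opening: 0.0
gripper_force: 0.0
```

Emit:
apply_moves(motion="0 2.5 -4.3 0 0 0 0; 0 5 -8.7 0 0 0 0; 0 7.5 -13 0 0 0 0; 0 10 -17.4 0 0 0 0; 0 11 -19 0 0 0 0")

```text
time_s: 10.78
eef_pos: [0.5486, 0.1614, 0.2655]
tcp_rot: [[0.966, 0.257, -0.0], [0.257, -0.966, 0.0], [-0.0, -0.0, -1.0]]
wrist_force: [-0.4, -0.5, -0.5]
opening: 0.0
gripper_force: 0.0
```

```bash
python3 st.py;python3 -c "
from h import *
p=read_camera('top');P=cloud(p)
for c,h in (((.466,-.224),.05),((.564,-.134),.04),((.47,-.13),.035),((.561,-.229),.05)):
  print(blob(P,c,.015,h,.1)[2])
p=read_camera('wrist');save(p,'w2.png')
for r in landmark_of('clock_pad',p)[:3]: print(r['score'],r['pixel'],ray(p,r['pixel'],.117),dep(p,r['pixel']))
P=cloud(p);print(blob(P,(.573,.25),.028,.105,.13))"
```

```text
10.775 tip [0.5486 0.1614 0.1929] F [-0.4446 -0.5395 -0.4583] open 4.748500084599812e-05 q [0.2653 0.3939 1.7789 0.0002 0.9692 1.5757]
[-0.0004  0.     -1.    ]
ball cm tool [-17.8997  35.1188  12.2925]
sq cm tool [-6.094  28.9912 13.6884]
disc cm tool [-15.0622  26.2193  14.8924]
pad cm tool [ 4.6397 -7.9301  9.1886]
[ 0.46597609 -0.22345687  0.06560812]
[ 0.56422012 -0.13414599  0.05627947]
[ 0.46984939 -0.13001286  0.04423187]
[ 0.5605279  -0.22874611  0.06710737]
0.67 [178.5, 171.9] [0.57007932 0.25349391 0.117     ] [0.57046024 0.25295743 0.11864324]
(2163, array([0.57053326, 0.25161455]), array([0.57108601, 0.25199889, 0.11765701]), array([0.02929561, 0.03130885, 0.01646263]))
```

View pics/w2.png

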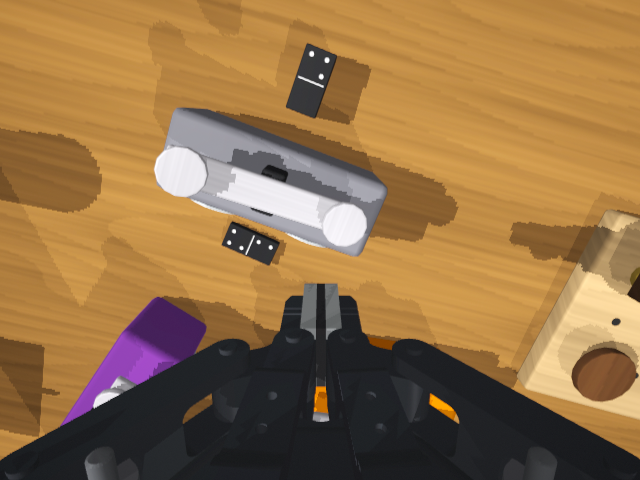

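All three pegs are down and the slim peg is up. The wrist view shows the grey clock with its raised pad at (181,172), which is world (0.572, 0.2515, 0.117), matching the given height.

Emit:
apply_moves(motion="0 2 -3.5 0 0 0 0; 0 4 -7 0 0 0 0; 0 4.6 -8.1 2 0 0 0; 0 4.6 -8.1 4.5 0 0 0; 0 4.6 -8.1 6 0 0 0")

```text
time_s: 11.55
eef_pos: [0.5712, 0.2472, 0.2035]
tcp_rot: [[0.967, 0.254, -0.003], [0.254, -0.967, -0.002], [-0.004, 0.001, -1.0]]
wrist_force: [-0.2, 0.6, 0.2]
opening: 0.0003
gripper_force: 0.0
```

```bash
python3 st.py
```

```text
11.55 tip [0.5709 0.247  0.1309] F [-0.1776  0.6325  0.2151] open 0.0002882816251626513 q [ 0.3894  0.5443  1.6975 -0.0004  0.9037  1.7037]
[-0.0035 -0.0018 -1.    ]
ball cm tool [-22.0867  42.8912   6.2147]
sq cm tool [-10.2985  36.7198   7.5645]
disc cm tool [-19.2724  33.9791   8.7964]
pad cm tool [ 0.2865 -0.2356  2.9926]
```

Emit:
apply_moves(motion="0 0 0 0.2 0 0 0; 0 0 0 0.5 0 0 0; 0 0 0 0.8 0 0 0; 0 0 0 0.8 0 0 0; 0 0 0 0.8 0 0 0")

```text
time_s: 12.18
eef_pos: [0.5725, 0.2493, 0.1983]
tcp_rot: [[0.967, 0.255, 0.001], [0.255, -0.967, 0.0], [0.001, -0.0, -1.0]]
wrist_force: [0.5, -0.9, -0.1]
opening: 0.0001
gripper_force: 0.0
```

```bash
python3 st.py
```

```text
12.175 tip [0.5726 0.2493 0.1257] F [ 0.4547 -0.899  -0.0989] open 8.992465096340937e-05 q [ 0.3916  0.5528  1.6974 -0.      0.8908  1.7045]
[ 0.0005  0.0002 -1.    ]
ball cm tool [-22.3817  43.0454   5.5519]
sq cm tool [-10.5918  36.8899   6.9588]
disc cm tool [-19.5677  34.1391   8.1539]
pad cm tool [ 0.0589 -0.0563  2.4663]
```

Emit:
apply_moves(motion="0 0 -0.1 0.4 0 0 0; 0 0 -0.1 0.7 0 0 0; 0 0 -0.1 1.0 0 0 0; 0 0 -0.1 1.3 0 0 0; 0 0 -0.1 1.6 0 0 0")

```text
time_s: 12.8
eef_pos: [0.5725, 0.2504, 0.182]
tcp_rot: [[0.967, 0.255, 0.001], [0.255, -0.967, 0.001], [0.001, -0.0, -1.0]]
wrist_force: [-0.1, 3.1, 3.5]
opening: 0.0002
gripper_force: 2.0
```

Emit:
apply_moves(motion="0 0 0 0.3 0 0 0; 0 0 0 0.6 0 0 0; 0 0 0 0.9 0 0 0; 0 0 0 0.9 0 0 0; 0 0 0 0.9 0 0 0")

```text
time_s: 13.42
eef_pos: [0.5725, 0.2502, 0.1736]
tcp_rot: [[0.967, 0.255, 0.001], [0.255, -0.967, 0.0], [0.001, 0.0, -1.0]]
wrist_force: [-0.9, 0.8, 10.3]
opening: -0.0001
gripper_force: 4.8
```

```bash
python3 st.py
```

```text
13.425 tip [0.5726 0.2502 0.101 ] F [-0.9062  0.8168 10.3439] open -0.0001171138172442186 q [ 0.393   0.5877  1.7062 -0.0002  0.8468  1.7061]
[ 0.0008  0.0002 -1.    ]
ball cm tool [-22.396   43.1354   3.0833]
sq cm tool [-10.6076  36.9776   4.4931]
disc cm tool [-19.5843  34.2283   5.6854]
pad cm tool [0.0378 0.0299 0.0009]
```

The rocker is at its bottom with 10.3 N. I'll lift clear, step aside and verify.

Emit:
apply_moves(motion="0 0 0 -1 0 0 0; 0 0 0 -4 0 0 0; 0 0 0 -8 0 0 0; 0 0 0 -12 0 0 0; 0 -3 0 -15 0 0 0")

```text
time_s: 14.05
eef_pos: [0.5439, 0.2422, 0.3242]
tcp_rot: [[0.967, 0.255, 0.001], [0.255, -0.967, -0.0], [0.001, 0.001, -1.0]]
wrist_force: [-0.1, 0.0, -0.4]
opening: -0.0003
gripper_force: 0.0
```

Emit:
apply_moves(motion="0 -4 0 0 0 0 0; 0 -8 0 0 0 0 0; 0 -10 0 0 0 0 0; 0 -10 0 0 0 0 0; 0 -10 0 0 0 0 0")

```text
time_s: 14.68
eef_pos: [0.4472, 0.2171, 0.323]
tcp_rot: [[0.967, 0.255, 0.0], [0.255, -0.967, -0.0], [0.0, 0.0, -1.0]]
wrist_force: [0.0, 1.0, -0.0]
opening: 0.0007
gripper_force: 0.0
```

```bash
python3 -c "
from h import *
np.set_printoptions(precision=4,suppress=True)
p=read_camera('top');save(p,'top2.png');P=cloud(p)
for c,h in (((.466,-.224),.05),((.564,-.134),.04),((.47,-.13),.035),((.561,-.229),.05)):
  print(blob(P,c,.015,h,.1)[2])
p=read_camera('wrist');save(p,'w3.png');P=cloud(p)
print(blob(P,(.572,.2515),.012,.09,.13)[2],blob(P,(.564,.149),.012,.09,.13)[2]); print(sense()['eef_pos'])"
python3 - <<'E'
import cv2,numpy as np
a=cv2.imread("pics/top2.png")[140:380,100:480];b=cv2.imread("pics/top0.png")[140:380,100:480]
cv2.imwrite("pics/cmp.png",np.hstack([b,a]))
E
```

```text
[ 0.4655 -0.2234  0.0655]
[ 0.5639 -0.134   0.0563]
[ 0.4697 -0.1299  0.044 ]
[ 0.5605 -0.2287  0.0673]
[0.5716 0.2516 0.102 ] [0.563  0.151  0.1187]
[0.4474 0.2172 0.3228]
```

View pics/cmp.png

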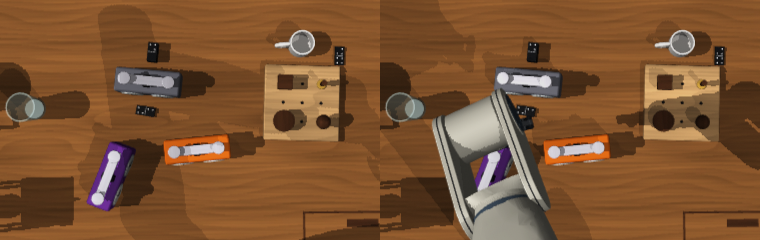

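The left half shows before and the right half after. The clock at about (149,81), the board and the cup sit where they were. The pressed pad is now at 102 mm and the other at 119 mm, the pegs are down and the slim peg is up.

```bash
python3 -c "
from plant import ticket
print(ticket.job_done())"
```

```text
the job is handed in; nothing more can be done
None
```

The ball, square and disc pegs and then the grey clock's rocker were pressed fully down in that order, at no more than about 10 N in the readings; the slim peg stayed up, nothing visibly moved, and the job is handed in (no verdict was returned).

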